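# Snap a tube-rack carrier into its sampler dock and bar it

### The arm

A 6-joint arm with a two-finger parallel gripper is mounted at the origin on a cart in front of the work surface, level with it; the furniture and walls round the work are solid. World frame = base frame: x ahead of the robot, y to its left, z up, the work surface at z = 0. Lengths are in m, angles in rad, forces in N, time in s.
With the tool pointing down it reaches from about 0.325 to 0.775 m from the base axis. Payload 5.5 kg.
Tool frame: the origin (TCP) lies between the finger pads; the fingertips stand 19 mm ahead of it and the grasp point (between the pads) is the TCP; z points along the fingers, y is the line along which they close (so a half turn about z gives the same grasp; the last joint's range is limited). The gripper opens to 88 mm and grips with 3 to 60 N. Pads are 20 mm wide; open, the fingers measure 115 mm over their backs; the gripper's body (75 mm by 178 mm) begins 61 mm behind the grasp point.
Start: joints at [1.074, 0.091, 1.231, -0, 1.82, -0.057], TCP at [0.255, 0.543, 0.242] pointing down, gripper open.
Joint ranges: [-2.87, 2.87], [-0.86, 2.18], [0.17, 2.46], [-1.51, 4.65], [0.06, 2.69], [-2.65, 2.65]. Speed limits (rad/s): [2.57, 2.57, 3.01, 3.14, 3.14, 3.14].

### API

Orientations are given as a unit quaternion [x, y, z, w].
In Python, from workcell import r, viewer gives the robot as it stands.
- The arm moves only by the tool carry_out, never from a script. Its argument "moves" is a list of rows, each a list of 3 entries, a list of its own where there are three numbers: the shift along the tool's x, y, z in units of 200 mm (1.0 is 200 mm), then the turn, a rotation vector about the tool's x, y, z in units of 120 degrees (1.0 is 120 degrees), then the opening, from -1 (shut) to 1 (fully open). In form: [[[x, y, z], [ax, ay, az], claw], ...]. A call has 1 to 10 rows; each row is the pose to reach, as a shift and turn from the pose commanded when the call began, along the tool's axes at that moment; what a row does not reach only later rows make up. A row lasts 1/10 s, in which the tool goes at most 50 mm and 8.59 degrees, less where a joint would pass 70% of its speed; a pose out of reach is approached as far as the arm can. A call with a number of a shift or a turn outside -1 to 1 is refused whole. A call with a gripper value outside its range is refused whole. The fingers move at their own pace and stop on an object; "squeeze" is the grip in N (left out, the last holds). Time passes only in rows, so rows that repeat a pose let the fingers close. It gives the time, the measured TCP pose, the force, the opening and the grip force at its end, in the units of the state.
- r.state(): the state, without advancing time (a new reading comes with each control period).
- viewer.grab_frame(name): name is "scene" or "top"; returns a dict with "frame" (480x640x3 uint8, blue, green, red), "depth" (480x640 float32, m along the optical axis (not along the pixel's ray), 0 where there is no reading), "intrinsics" (3x3 intrinsics, pixels), "R" (3x3) and "t" (3): a world point X has camera coordinates R X + t. Camera axes: x right, y down, z forward; pixel columns grow to the right and rows downward; lengths in m; the calibration is good to about 2 mm. A picture is of the moment at which its call begins.
- r.sign_off(): hands the job in; it is judged then, once.
The state is a dict: "t": time; "qpos": joint angles; "joint_vel": joint speeds; "joint_torque": joint torques, N m; "tcp_pos": TCP position; "tcp_rot": TCP orientation; "ft_force": force on the tool from outside, world axes, zero at the start; "moment": the same for the moment, N m; "grip_width": finger opening in m; "finger_force": force on a finger pad.
Only numpy, scipy, OpenCV 4.12 (cv2) and the standard library are available. Lean on these libraries where they do the work, as an engineer would, in place of code of your own. Each camera call takes 0.05 s, during which the arm holds its last target. There are 200 camera calls.

### The job

Push the tube-rack carrier straight into its dock until its steel head snaps past the sprung rollers and sits fully home, and stop pushing there: do not ram it on into the black buffer. Then swing the yellow locking bar fully shut across behind the carrier. Leave the carrier upright and the other things on the bench where they are.

Things in the scene. Friction and masses are not known exactly. Their poses are not given: they have to be found in the camera images.
- rack_carrier: Loose sled, about 0.3 kg, with a white tube rack fixed on it: grey base plate 132x76x8 mm, rack top 38 mm high. Origin on its underside (z = 0 on the bench), x forward into the dock, y left, z up. It starts before the dock's mouth, pointing at it a little askew, clear of the rollers. It slides on the bench; too wide to grip: push it.
- push_face (a point): Centre of the rear face of the carrier's orange push plate (72 wide, 42 mm high), 69 mm behind the carrier's origin, 21 mm above the bench: the place to push, forward along the carrier's x. Two fingertips 30 to 50 mm apart keep it straight.
- steel_head (a point): Axis of the carrier's upright round steel head, diameter 28 mm, 2 to 22 mm above the bench, on a 12 mm wide neck; 88 mm ahead of the carrier's origin.
- dock: Aluminium dock fixed to the bench. Its frame (origin on the bench, x = push direction, y left, z up) is where the carrier's frame lies when home. Two guide rails 80 mm apart inside, 18 mm high, from x = 0 to 0.104, flare out from x = 0 back to x = -0.04 (about 105 mm apart there). Jaw housings are 26 mm high, the back wall at x = 0.128 30 mm.
- roller_gap (a point): Midpoint between the two brass rollers (radius 6 mm, 20 mm apart, on jaws sprung sideways), dock x = 0.079. The head meets them with the carrier 21 mm short of home (dock x = -0.021); the push needed climbs to a peak of about 9 to 16 N, friction included, and is gone at x = -0.009; from there the rollers draw the carrier home by themselves and hold it against the buffer.
- buffer (a joint): Sprung black buffer at the inner end of the dock, compression in m: 0 with the dock empty, about 0.002 with the carrier home, 0.012 at the end of its travel (about 3 N per mm). Over-pushing the carrier compresses it further.
- lock_bar (a joint): Yellow bar hinged on a post left (+y) of the dock's mouth, in rad: 0 = shut, pointing along dock -y, 12 mm behind the push plate of a home carrier; 1.57 = pointing along dock -x; 2.5 = widest. Starts open, 1.75 to 2.2; light friction holds it. To shut, push its outer side round the post, towards -y, then +x. 130 mm long, 8 thick, 13 to 37 mm above the bench. A carrier not home blocks it.
- lock_bar_hinge (a point): Vertical hinge axis of the yellow bar, at dock x = -0.085, y = 0.066, 25 mm above the bench; the post is 40 mm high.
- lock_bar_end (a point): Free end of the locking bar (black round end, radius 7 mm), 130 mm from the hinge axis, 25 mm above the bench.
- tip_box: Bystander: pipette tip box with blue and white tips, 87x122x60 mm, left of the dock; origin under its centre.
- rinse_bottle: Bystander: white plastic bottle, 60 mm wide, 125 mm high, right of the dock; origin under its centre.
- film_roll: Bystander: white film roll standing on end, diameter 69, height 50 mm, right of the dock; origin under its centre.
- mouse: Bystander: black computer mouse, 112x62x43 mm, right of the dock near the robot; origin under its centre.

How it is judged:
By the outcome, as a careful person would: the job done as asked, in the order asked, and still so for the second after the job is handed in, with the robot touching nothing.
It also fails if it takes over 50 s, if anything falls off the work surface, if the arm or the gripper's body presses on something with over 40 N, if the wrist force passes 120 N, or if a joint passes its speed limit or range.

## Working session

There is one attempt and no reset: what is moved stays moved. The work goes in short steps, Python scripts to look and compute and a tool call to move; the robot and the scene stay as the last step left them, time stands still between calls to the robot, and variables do not carry over. Pictures are saved under pics/ and viewed, at most 10 in all, crops included, and the job is handed in when it is done.

Besides the shell and the picture viewer there is one more tool, called after "Request:" in YAML: its name, and indented under it one key for each argument. carry_out: Moves the arm, as the interface text tells. Shifts and turns lie within -1 to 1; 1 stands for 200 mm of shift or 120 degrees of turn. Its arguments: {"type":"object","properties":{"moves":{"type":"array"},"squeeze":{"type":"number"}},"required":["moves"]}

```bash
mkdir -p pics; ls; python3 - <<'E'
from workcell import r, viewer
import cv2,numpy as np,pickle
for n in("top","scene"):
    f=viewer.grab_frame(n); cv2.imwrite(f"pics/{n}0.png",f["frame"]); pickle.dump(f,open(f"{n}0.pkl","wb"))
    print(n,f["intrinsics"].tolist(),f["R"].round(3).tolist(),f["t"].round(3).tolist())
print(r.state())
E
```

```text
pics
top [[614.1328572551059, 0.0, 323.161986132168], [0.0, 614.1328572551059, 235.0037036001412], [0.0, 0.0, 1.0]] [[-0.018, -1.0, 0.015], [-0.992, 0.016, -0.123], [0.123, -0.017, -0.992]] [-0.018, 0.585, 1.302]
scene [[579.2240429093353, 0.0, 314.30044353196934], [0.0, 579.2240429093353, 241.75607205353344], [0.0, 0.0, 1.0]] [[0.451, -0.893, -0.004], [-0.541, -0.27, -0.797], [0.71, 0.361, -0.604]] [-0.281, 0.339, 0.849]
{'t': 0.1, 'qpos': array([ 1.07427989e+00,  9.17921855e-02,  1.23171564e+00,  7.00663067e-06,
        1.81982698e+00, -5.66867363e-02]), 'joint_vel': array([ 0.00020353, -0.00205419, -0.00248292,  0.00025049, -0.00081976,
        0.0011669 ]), 'joint_torque': array([ 1.74842626e-03, -4.47854161e+01, -4.07570422e+01,  6.98740943e-02,
        2.83905171e-02, -1.06709069e-04]), 'tcp_pos': array([0.25535476, 0.54269721, 0.24064291]), 'tcp_rot': array([ 2.18145600e-01,  9.75915846e-01, -8.37041721e-04, -2.41148314e-04]), 'ft_force': array([-0.56174776,  0.48533408, -0.62152813]), 'moment': array([0.01171845, 0.00813664, 0.00216892]), 'finger_force': 0.0, 'grip_width': 0.08793831810717138}
```

View pics/top0.png

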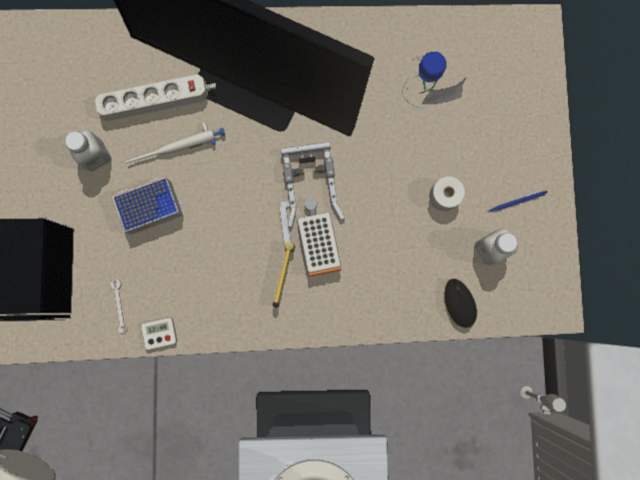

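View pics/scene0.png

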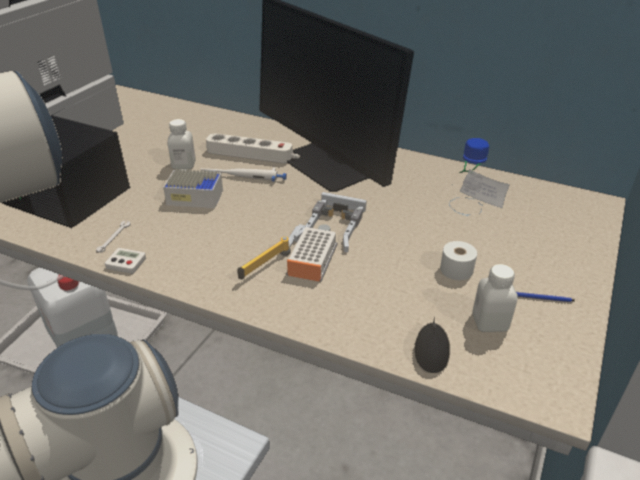

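```bash
python3 - <<'E'
import cv2,pickle
f=pickle.load(open("top0.pkl","rb"))["frame"]
c=f[138:312,262:352]
c=cv2.resize(c,None,fx=4.5,fy=4.5,interpolation=cv2.INTER_CUBIC)
cv2.imwrite("pics/crop0.png",cv2.transpose(c))
E
```

```text
(no output)
```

View pics/crop0.png

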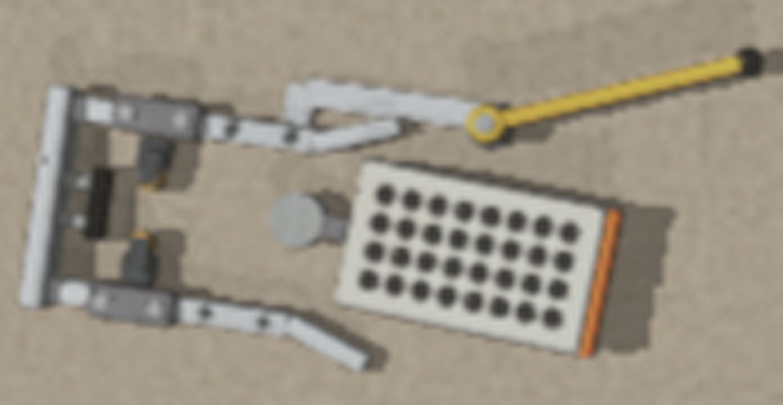

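```bash
cat > h.py <<'E'
import numpy as np,pickle
def px(f,u,v,z):
    K,R,t=f["intrinsics"],f["R"],f["t"]
    d=R.T@np.linalg.solve(K,[u,v,1]); c=-R.T@t
    return (c+d*(z-c[2])/d[2])
E
python3 - <<'E'
import pickle,numpy as np
from h import px
f=pickle.load(open("top0.pkl","rb"))
P=lambda X,Y,z:px(f,262+Y/4.5-.4,138+X/4.5-.4,z)[:2]
pts=dict(hinge=(485,123,.04),bend=(749,61,.037),wl=(61,87,.03),wr=(33,304,.03),rl=(152,178,.02),rr=(147,235,.02),kl=(312,143,.018),kr=(287,325,.018),fl=(400,125,.018),fr=(362,362,.018),head=(298,219,.022),c1=(368,158,.038),c2=(608,207,.038),c3=(582,350,.038),c4=(337,300,.038),p1=(614,212,.042),p2=(588,355,.042))
w={k:P(*v) for k,v in pts.items()}
for k,v in w.items(): print(k,v.round(4))
# dock fit: known local coords
L=dict(hinge=(-.085,.066),kl=(0,.043),kr=(0,-.043))
a=np.arctan2(*(w['wl']-w['wr'])[::-1])-np.pi/2; print("wall yaw",np.degrees(a), np.linalg.norm(w['wl']-w['wr']))
mid=(w['wl']+w['wr'])/2; print("wallmid",mid)
for k in('rl','rr'):pass
for a in [a, a+.02,a-.02]:
    R=np.array([[np.cos(a),-np.sin(a)],[np.sin(a),np.cos(a)]])
    print(np.degrees(a),"o(hinge)",w['hinge']-R@L['hinge'],"o(wall)",mid-R@[.132,0],"o(roll)",(w['rl']+w['rr'])/2-R@[.079,0],"o(kink)",(w['kl']+w['kr'])/2)
v=w['bend']-w['hinge'];print("bar",np.linalg.norm(v),np.degrees(np.arctan2(v[1],v[0])))
pm=(w['p1']+w['p2'])/2;d=w['head']-pm;print("carrier",np.linalg.norm(d),np.degrees(np.arctan2(d[1],d[0])),np.linalg.norm(w['p1']-w['p2']), pm)
for A,B in(('c2','c1'),('c3','c4')):
    d=w[B]-w[A];print(np.linalg.norm(d),np.degrees(np.arctan2(d[1],d[0])))
E
```

```text
hinge [0.5629 0.0465]
bend [0.4372 0.0776]
wl [0.7751 0.0622]
wr [ 0.7878 -0.0454]
rl [0.7308 0.0181]
rr [ 0.7329 -0.0103]
kl [0.651  0.0365]
kr [ 0.6621 -0.0536]
fl [0.6073 0.0459]
fr [ 0.6243 -0.0711]
head [ 0.6567 -0.0011]
c1 [0.6199 0.0289]
c2 [0.5031 0.0069]
c3 [ 0.5144 -0.062 ]
c4 [ 0.634  -0.0402]
p1 [0.5    0.0046]
p2 [ 0.5112 -0.0641]
wall yaw 6.71513599382146 0.10833327943716319
wallmid [0.78144012 0.00841516]
6.71513599382146 o(hinge) [ 0.65506059 -0.00915645] o(wall) [ 0.65034567 -0.00702001] o(roll) [ 0.65341212 -0.00534351] o(kink) [ 0.65650796 -0.00856193]
7.861051584083106 o(hinge) [ 0.65615425 -0.00730276] o(wall) [ 0.65068057 -0.00963864] o(roll) [ 0.65361255 -0.00691072] o(kink) [ 0.65650796 -0.00856193]
5.569220403559814 o(hinge) [ 0.65393008 -0.01098789] o(wall) [ 0.65006321 -0.00439521] o(roll) [ 0.65324306 -0.00377261] o(kink) [ 0.65650796 -0.00856193]
bar 0.1295432791080169 166.10479160870722
carrier 0.15376811672974566 10.738539749439472 0.0696021488886269 [ 0.50559044 -0.02978565]
0.11882687942378942 10.658037874815994
0.12154654425344297 10.298088801223004
```

```bash
cat >> h.py <<'E'
from scipy.spatial.transform import Rotation as Ro
A=np.radians(7.0); O=np.array([.6545,-.0082])
RD=np.array([[np.cos(A),-np.sin(A)],[np.sin(A),np.cos(A)]])
def dock(x,y): return O+RD@[x,y]
def plan(s,p,yaw_y=97.):
    R=Ro.from_quat(s["tcp_rot"]); a=np.radians(yaw_y)
    y=np.array([np.cos(a),np.sin(a),0]); z=np.array([0,0,-1.]); T=Ro.from_matrix(np.c_[np.cross(y,z),y,z])
    sh=R.inv().apply(np.array(p)-s["tcp_pos"])/.2; tu=np.degrees((R.inv()*T).as_rotvec())/120
    print("tcp",s["tcp_pos"].round(4),"shift",sh.round(4),"turn",tu.round(4))
E
python3 - <<'E'
from workcell import r
from h import *
s=r.state()
plan(s,[*dock(-.18,0),.12])
E
```

```text
tcp [0.2554 0.5427 0.2406] shift [-2.2171 -2.1211  0.6067] turn [-0.0008 -0.0003 -0.2683]
```

Request:
carry_out:
  moves:
    - [[-1,-0.96,0],[0,0,-0.268],-0.32]
    - [[-1,-0.96,0],[0,0,-0.268],-0.32]
    - [[-1,-0.96,0],[0,0,-0.268],-0.32]
    - [[-1,-0.96,0],[0,0,-0.268],-0.32]
    - [[-1,-0.96,0],[0,0,-0.268],-0.32]
    - [[-1,-0.96,0],[0,0,-0.268],-0.32]
    - [[-1,-0.96,0],[0,0,-0.268],-0.32]
    - [[-1,-0.96,0],[0,0,-0.268],-0.32]

```text
t: 0.9
tcp_pos: [0.3547, 0.2839, 0.2415]
tcp_rot: [-0.06, 0.998, 0.0, -0.0]
ft_force: [0.2, -0.1, 1.1]
grip_width: 0.0309
finger_force: 0.0
```

```bash
python3 - <<'E'
from workcell import r
from h import *
s=r.state()
plan(s,[*dock(-.18,0),.12])
E
```

```text
tcp [0.3547 0.2839 0.2415] shift [-0.4136 -1.6314  0.6065] turn [ 0.0002 -0.0001 -0.0011]
```

Request:
carry_out:
  moves:
    - [[-0.41,-1,0],[0,0,0],-0.32]
    - [[-0.41,-1,0],[0,0,0],-0.32]
    - [[-0.41,-1,0],[0,0,0],-0.32]
    - [[-0.41,-1,0],[0,0,0],-0.32]
    - [[-0.41,-1,0.2],[0,0,0],-0.32]
    - [[-0.41,-1,0.4],[0,0,0],-0.32]
    - [[-0.41,-1,0.4],[0,0,0],-0.32]
    - [[-0.41,-1,0.4],[0,0,0],-0.32]

```text
t: 1.7
tcp_pos: [0.4599, 0.0966, 0.1617]
tcp_rot: [-0.062, 0.998, 0.0, -0.001]
ft_force: [0.4, 1.0, 1.1]
grip_width: 0.03
finger_force: 0.0
```

```bash
python3 - <<'E'
from workcell import r
from h import *
s=r.state()
plan(s,[*dock(-.18,0),.03])
E
```

```text
tcp [0.4599 0.0966 0.1617] shift [-0.0021 -0.6391  0.6581] turn [ 0.0002 -0.0009  0.0005]
```

Request:
carry_out:
  moves:
    - [[0,-0.25,0],[0,0,0],-0.32]
    - [[0,-0.5,0],[0,0,0],-0.32]
    - [[0,-0.64,0.1],[0,0,0],-0.32]
    - [[0,-0.64,0.3],[0,0,0],-0.32]
    - [[0,-0.64,0.45],[0,0,0],-0.32]
    - [[0,-0.64,0.55],[0,0,0],-0.32]
    - [[0,-0.64,0.64],[0,0,0],-0.32]
    - [[0,-0.64,0.655],[0,0,0],-0.32]
    - [[0,-0.64,0.655],[0,0,0],-0.32]

```text
t: 2.6
tcp_pos: [0.4771, -0.0309, 0.0327]
tcp_rot: [-0.061, 0.998, -0.0, 0.001]
ft_force: [0.3, 0.1, 0.6]
grip_width: 0.0298
finger_force: 0.0
```

```bash
python3 - <<'E'
from workcell import r,viewer
from h import *
import cv2
s=r.state()
plan(s,[*dock(-.13,0),.03])
f=viewer.grab_frame("scene")["frame"]
cv2.imwrite("pics/s1.png",cv2.resize(f[120:320,200:420],None,fx=3,fy=3))
E
```

```text
tcp [ 0.4771 -0.0309  0.0327] shift [-0.2441  0.0046  0.0141] turn [-0.0003  0.0011  0.0004]
```

View pics/s1.png

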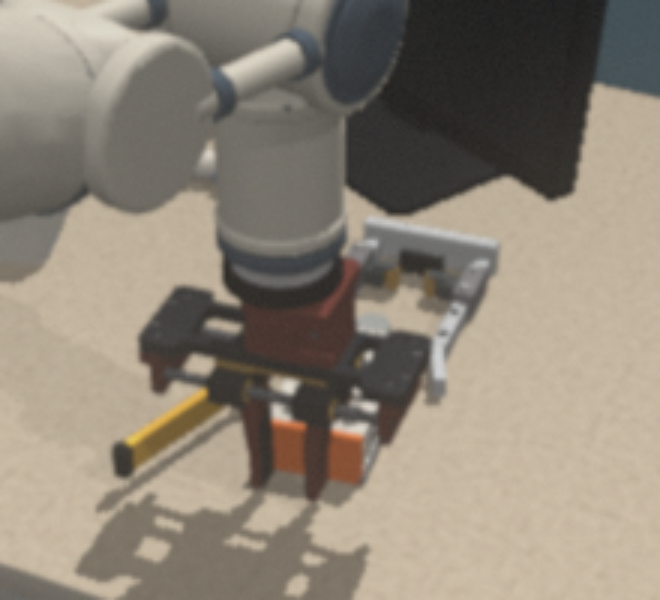

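Request:
carry_out:
  moves:
    - [[-0.04,0.004,0.012],[0,0,0],-0.32]
    - [[-0.08,0.004,0.012],[0,0,0],-0.32]
    - [[-0.12,0.004,0.012],[0,0,0],-0.32]
    - [[-0.16,0.004,0.012],[0,0,0],-0.32]
    - [[-0.2,0.004,0.012],[0,0,0],-0.32]
    - [[-0.24,0.004,0.012],[0,0,0],-0.32]
    - [[-0.28,0.004,0.012],[0,0,0],-0.32]
    - [[-0.31,0.004,0.012],[0,0,0],-0.32]
    - [[-0.33,0.004,0.012],[0,0,0],-0.32]
    - [[-0.33,0.004,0.012],[0,0,0],-0.32]

```text
t: 3.65
tcp_pos: [0.542, -0.0227, 0.0281]
tcp_rot: [-0.061, 0.998, 0.0, 0.0]
ft_force: [-0.6, 1.2, 0.1]
grip_width: 0.0298
finger_force: 0.1
```

```bash
python3 - <<'E'
from workcell import r,viewer
from h import *
import cv2
s=r.state()
plan(s,[*dock(-.1,0),.03]); print(RD.T@(s["tcp_pos"][:2]-O), RD.T@s["ft_force"][:2])
F=viewer.grab_frame("top");pickle.dump(F,open("top2.pkl","wb"))
c=cv2.resize(F["frame"][138:312,262:352],None,fx=4.5,fy=4.5,interpolation=cv2.INTER_CUBIC)
cv2.imwrite("pics/t2.png",cv2.transpose(c))
E
```

```text
tcp [ 0.542  -0.0227  0.0281] shift [-0.067   0.0035 -0.0094] turn [ 0.      0.0002 -0.0003]
[-0.11340767 -0.00069254] [-0.42106181  1.29760377]
```

View pics/t2.png

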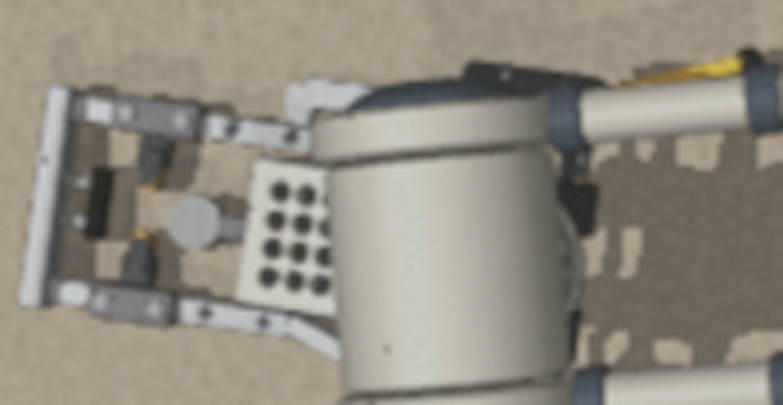

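Request:
carry_out:
  moves:
    - [[-0.03,0.003,0],[0,0,0],-0.32]
    - [[-0.06,0.003,0],[0,0,0],-0.32]
    - [[-0.07,0.003,0],[0,0,0],-0.32]
    - [[-0.08,0.003,0],[0,0,0],-0.32]
    - [[-0.085,0.003,0],[0,0,0],-0.32]
    - [[-0.09,0.003,0],[0,0,0],-0.32]
    - [[-0.09,0.003,0],[0,0,0],-0.32]

```text
t: 4.4
tcp_pos: [0.5571, -0.0199, 0.028]
tcp_rot: [-0.061, 0.998, 0.0, -0.003]
ft_force: [-11.3, 0.1, 5.0]
grip_width: 0.0297
finger_force: 5.7
```

```bash
cat > st.py <<'E'
from workcell import r
from h import *
s=r.state()
plan(s,[*dock(-.088,0),.03]); print(s["t"],RD.T@(s["tcp_pos"][:2]-O), RD.T@s["ft_force"][:2],s["moment"])
E
python3 st.py
```

```text
tcp [ 0.5571 -0.0199  0.028 ] shift [-0.0503 -0.0012 -0.0103] turn [ 0.0004 -0.0025 -0.0001]
4.4 [-0.09806129  0.00023852] [-11.18129004   1.46469056] [0.21425342 1.71177639 0.26604922]
```

Request:
carry_out:
  moves:
    - [[-0.005,0,0],[0,0,0],-0.32]
    - [[-0.01,0,0],[0,0,0],-0.32]
    - [[-0.015,0,0],[0,0,0],-0.32]
    - [[-0.015,0,0],[0,0,0],-0.32]

```text
t: 4.8
tcp_pos: [0.5597, -0.0195, 0.028]
tcp_rot: [-0.061, 0.998, 0.0, -0.003]
ft_force: [-13.8, 0.3, 6.8]
grip_width: 0.0303
finger_force: 6.7
```

```bash
python3 st.py
```

```text
tcp [ 0.5597 -0.0195  0.028 ] shift [-0.0373 -0.0018 -0.0103] turn [ 0.0005 -0.0029 -0.0001]
4.8 [-0.09546996  0.00036804] [-13.69223042   1.94116585] [0.25056574 2.13953902 0.32842195]
```

Request:
carry_out:
  moves:
    - [[-0.005,0,0],[0,0,0],-0.32]
    - [[-0.01,0,0],[0,0,0],-0.32]
    - [[-0.015,0,0],[0,0,0],-0.32]
    - [[-0.015,0,0],[0,0,0],-0.32]

```text
t: 5.2
tcp_pos: [0.5631, -0.0191, 0.028]
tcp_rot: [-0.061, 0.998, 0.0, -0.003]
ft_force: [-11.3, 0.0, 5.5]
grip_width: 0.0297
finger_force: 5.6
```

```bash
python3 st.py
```

```text
tcp [ 0.5631 -0.0191  0.028 ] shift [-0.02   -0.0017 -0.01  ] turn [ 0.0005 -0.0024 -0.0001]
5.2 [-0.09200538  0.000338  ] [-11.19658913   1.40658517] [0.19760118 1.69958915 0.25395105]
```

Request:
carry_out:
  moves:
    - [[-0.005,0,0],[0,0,0],-0.32]
    - [[-0.005,0,0],[0,0,0],-0.32]
    - [[-0.01,0,0],[0,0,0],-0.32]
    - [[-0.01,0,0],[0,0,0],-0.32]

```text
t: 5.6
tcp_pos: [0.566, -0.0189, 0.028]
tcp_rot: [-0.061, 0.998, 0.0, -0.001]
ft_force: [-7.4, -0.1, 2.8]
grip_width: 0.0299
finger_force: 3.6
```

```bash
python3 st.py
```

```text
tcp [ 0.566  -0.0189  0.028 ] shift [-0.0059 -0.0008 -0.01  ] turn [ 0.0003 -0.0014 -0.0002]
5.6 [-0.08919123  0.00015306] [-7.3440335   0.83677424] [0.20180073 1.15272652 0.19083735]
```

Request:
carry_out:
  moves:
    - [[-0.005,0,0],[0,0,0],-0.32]
    - [[-0.005,0,0],[0,0,0],-0.32]
    - [[-0.01,0,0],[0,0,0],-0.32]
    - [[-0.01,0,0],[0,0,0],-0.32]

```text
t: 6.0
tcp_pos: [0.5695, -0.0189, 0.0282]
tcp_rot: [-0.061, 0.998, -0.0, 0.001]
ft_force: [-0.9, 0.5, -0.4]
grip_width: 0.0299
finger_force: 0.5
```

```bash
python3 st.py
```

```text
tcp [ 0.5695 -0.0189  0.0282] shift [ 0.0117  0.0011 -0.0092] turn [-0.0001  0.0005 -0.0004]
6.0 [-0.08566782 -0.00021606] [-0.77818631  0.64616098] [0.02111518 0.21294875 0.00721081]
```

Request:
carry_out:
  moves:
    - [[0.05,0,0],[0,0,0],-0.32]
    - [[0.15,0,0],[0,0,0],-0.32]
    - [[0.25,0,-0.1],[0,0,0],-0.32]
    - [[0.3,0,-0.3],[0,0,0],-0.5]
    - [[0.3,0,-0.5],[0,0,0],-1]
    - [[0.3,0.2,-0.5],[0,0,0],-1]
    - [[0.3,0.4,-0.5],[0,0,0],-1]
    - [[0.3,0.63,-0.5],[0,0,0],-1]
    - [[0.3,0.63,-0.5],[0,0,0],-1]
    - [[0.3,0.63,-0.5],[0,0,0],-1]

```text
t: 7.0
tcp_pos: [0.494, 0.0996, 0.1285]
tcp_rot: [-0.062, 0.998, -0.0, 0.001]
ft_force: [0.0, -0.5, -0.4]
grip_width: 0.0002
finger_force: 0.0
```

```bash
python3 st.py; python3 - <<'E'
from workcell import r,viewer
from h import *
import cv2
F=viewer.grab_frame("top");pickle.dump(F,open("top3.pkl","wb"))
c=cv2.resize(F["frame"][138:312,262:352],None,fx=4.5,fy=4.5,interpolation=cv2.INTER_CUBIC)
cv2.imwrite("pics/t3.png",cv2.transpose(c))
E
```

```text
tcp [0.494  0.0996 0.1285] shift [-0.2891 -0.633   0.4934] turn [-0.0002  0.0006  0.0008]
7.0 [-0.14616298  0.12654699] [-0.05355853 -0.53893845] [-0.0242132   0.01868738  0.02165037]
```

View pics/t3.png

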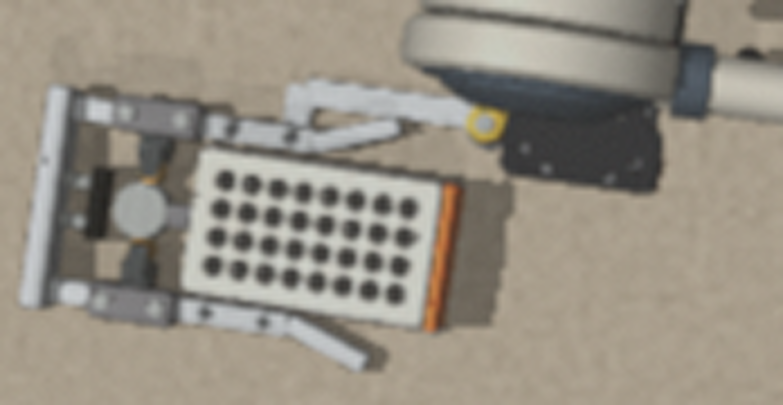

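```bash
python3 - <<'E'
from h import *
import cv2
a=[cv2.resize(pickle.load(open(n,"rb"))["frame"][142:182,280:340],None,fx=12,fy=12,interpolation=cv2.INTER_CUBIC)[:,:] for n in("top0.pkl","top3.pkl")]
a=[cv2.resize(x,(600,400))[:290] for x in a]
cv2.imwrite("pics/cmp.png",np.vstack(a))
f=pickle.load(open("top3.pkl","rb"))
P=lambda X,Y,z:px(f,262+Y/4.5-.4,138+X/4.5-.4,z)[:2]
for n,q in dict(head=(139,211,.022),plate=((450+437)/2,(183+328)/2,.042)).items(): print(n,RD.T@(P(*q)-O))
E
```

```text
head [ 0.08276716 -0.00031761]
plate [-0.07335917 -0.00053575]
```

View pics/cmp.png

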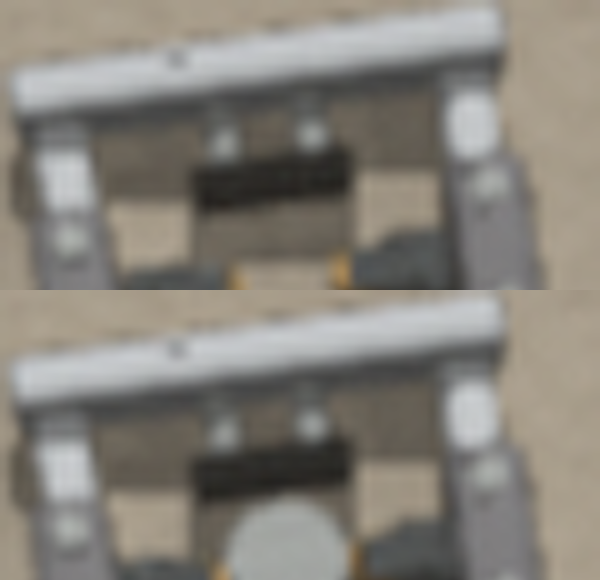

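The carrier isn't home yet: the buffer hasn't moved, and by my measurement it is about 5–6 mm short. I'll go back and nudge it on.

Request:
carry_out:
  moves:
    - [[0,-0.25,0],[0,0,0],-0.32]
    - [[0,-0.5,0],[0,0,0],-0.32]
    - [[0,-0.633,0.1],[0,0,0],-0.32]
    - [[0,-0.633,0.3],[0,0,0],-0.32]
    - [[0,-0.633,0.45],[0,0,0],-0.32]
    - [[-0.1,-0.633,0.5],[0,0,0],-0.32]
    - [[-0.2,-0.633,0.5],[0,0,0],-0.32]
    - [[-0.27,-0.633,0.5],[0,0,0],-0.32]
    - [[-0.29,-0.633,0.5],[0,0,0],-0.32]
    - [[-0.29,-0.633,0.5],[0,0,0],-0.32]

```text
t: 8.05
tcp_pos: [0.5671, -0.0209, 0.0281]
tcp_rot: [-0.06, 0.998, -0.0, -0.0]
ft_force: [-0.3, -0.3, 1.5]
grip_width: 0.0295
finger_force: 0.0
```

```bash
python3 st.py
```

```text
tcp [ 0.5671 -0.0209  0.0281] shift [-0.0016  0.0099 -0.0095] turn [-0.0001 -0.0001 -0.0011]
8.05 [-0.08832741 -0.00198328] [-0.34394456 -0.269171  ] [0.07108875 0.0474014  0.01343737]
```

Request:
carry_out:
  moves:
    - [[-0.01,0.005,0],[0,0,0],-0.32]
    - [[-0.015,0.005,0],[0,0,0],-0.32]
    - [[-0.02,0.005,0],[0,0,0],-0.32]
    - [[-0.02,0.005,0],[0,0,0],-0.32]

```text
t: 8.45
tcp_pos: [0.5706, -0.0182, 0.0284]
tcp_rot: [-0.061, 0.998, -0.0, -0.0]
ft_force: [-2.2, -0.1, 1.8]
grip_width: 0.0299
finger_force: 1.0
```

```bash
python3 st.py
```

```text
tcp [ 0.5706 -0.0182  0.0284] shift [ 0.0173 -0.0013 -0.0081] turn [-0.0001 -0.0002 -0.0003]
8.45 [-0.08454333  0.00026746] [-2.19652421  0.20348994] [0.01569376 0.35055756 0.05649669]
```

Request:
carry_out:
  moves:
    - [[-0.004,0,0],[0,0,0],-0.32]
    - [[-0.007,0,0],[0,0,0],-0.32]
    - [[-0.007,0,0],[0,0,0],-0.32]

```text
t: 8.75
tcp_pos: [0.5725, -0.018, 0.0283]
tcp_rot: [-0.061, 0.998, -0.0, 0.0]
ft_force: [0.0, -0.4, -0.3]
grip_width: 0.0301
finger_force: 0.0
```

```bash
python3 st.py
```

```text
tcp [ 0.5725 -0.018   0.0283] shift [ 0.0271 -0.0014 -0.0086] turn [-0.      0.0002 -0.0003]
8.75 [-0.08256984  0.00027946] [-0.01288887 -0.41268397] [ 0.06304046  0.0174287  -0.01823903]
```

Force has dropped to zero with no contact, so it has snapped away. I'll back off and verify.

Request:
carry_out:
  moves:
    - [[0.05,0,0],[0,0,0],-0.32]
    - [[0.15,0,0],[0,0,0],-0.32]
    - [[0.25,0,-0.1],[0,0,0],-0.32]
    - [[0.3,0,-0.3],[0,0,0],-0.5]
    - [[0.35,0,-0.5],[0,0,0],-1]
    - [[0.35,0.2,-0.5],[0,0,0],-1]
    - [[0.35,0.4,-0.5],[0,0,0],-1]
    - [[0.35,0.63,-0.5],[0,0,0],-1]
    - [[0.35,0.63,-0.5],[0,0,0],-1]
    - [[0.35,0.63,-0.5],[0,0,0],-1]

```text
t: 9.75
tcp_pos: [0.4869, 0.0991, 0.1282]
tcp_rot: [-0.062, 0.998, -0.0, -0.0]
ft_force: [-0.2, -0.7, -0.1]
grip_width: 0.0004
finger_force: 0.0
```

```bash
python3 st.py; python3 - <<'E'
from workcell import r,viewer
from h import *
import cv2
F=viewer.grab_frame("top");pickle.dump(F,open("top4.pkl","wb"))
c=cv2.resize(F["frame"][138:312,262:352],None,fx=4.5,fy=4.5,interpolation=cv2.INTER_CUBIC)
cv2.imwrite("pics/t4.png",cv2.transpose(c))
E
```

```text
tcp [0.4869 0.0991 0.1282] shift [-0.325  -0.6351  0.4911] turn [-0.0002 -0.      0.0008]
9.75 [-0.15322072  0.12695146] [-0.29211055 -0.65080098] [0.04619162 0.00682731 0.01400564]
```

View pics/t4.png

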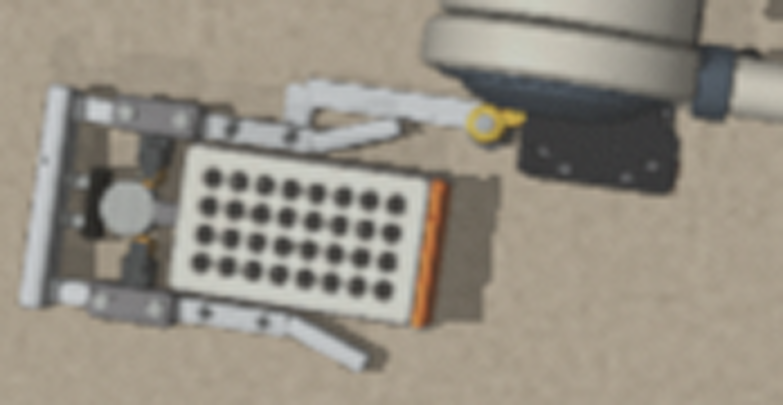

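```bash
python3 - <<'E'
from h import *
p0=np.array([-.1532,.1270])
for th in np.r_[np.linspace(1.94,0,19),-.02]:
    d=np.array([-np.sin(th),-np.cos(th)]);n=np.array([-np.cos(th),np.sin(th)])
    c=np.array([-.085,.066])+.09*d+(.004+.010*abs(n[0])+.0135*abs(n[1]))*n
    s=(c-p0)/.2; print(round(th,2),c.round(4),(-s[0]).round(3),s[1].round(3))
E
```

```text
1.94 [-0.1616  0.1173] 0.042 -0.048
1.83 [-0.1669  0.1082] 0.068 -0.094
1.72 [-0.1711  0.0984] 0.089 -0.143
1.62 [-0.1741  0.0881] 0.104 -0.195
1.51 [-0.1759  0.0785] 0.114 -0.243
1.4 [-0.1769  0.0695] 0.119 -0.287
1.29 [-0.177   0.0603] 0.119 -0.333
1.19 [-0.176  0.051] 0.114 -0.38
1.08 [-0.174   0.0416] 0.104 -0.427
0.97 [-0.171   0.0323] 0.089 -0.474
0.86 [-0.1668  0.0232] 0.068 -0.519
0.75 [-0.1616  0.0145] 0.042 -0.563
0.65 [-0.1553  0.0063] 0.01 -0.604
0.54 [-0.1479 -0.0012] -0.026 -0.641
0.43 [-0.1396 -0.0079] -0.068 -0.675
0.32 [-0.1304 -0.0137] -0.114 -0.703
0.22 [-0.1205 -0.0184] -0.163 -0.727
0.11 [-0.11   -0.0218] -0.216 -0.744
0.0 [-0.099 -0.024] -0.271 -0.755
-0.02 [-0.0975 -0.0243] -0.279 -0.756
```

Request:
carry_out:
  moves:
    - [[0,0,0.15],[0,0,0],-1]
    - [[0,0,0.3],[0,0,0],-1]
    - [[0,0,0.42],[0,0,0],-1]
    - [[0,0,0.5],[0,0,0],-1]
    - [[0,0,0.5],[0,0,0],-1]
    - [[0,0,0.5],[0,0,0],-1]

```text
t: 10.4
tcp_pos: [0.4876, 0.0974, 0.0285]
tcp_rot: [-0.06, 0.998, -0.0, -0.0]
ft_force: [0.2, 0.4, 1.1]
grip_width: 0.0004
finger_force: 0.0
```

Request:
carry_out:
  moves:
    - [[0.042,-0.048,0],[0,0,0],-1]
    - [[0.068,-0.094,0],[0,0,0],-1]
    - [[0.089,-0.143,0],[0,0,0],-1]
    - [[0.104,-0.195,0],[0,0,0],-1]
    - [[0.114,-0.243,0],[0,0,0],-1]
    - [[0.119,-0.287,0],[0,0,0],-1]
    - [[0.119,-0.333,0],[0,0,0],-1]
    - [[0.114,-0.38,0],[0,0,0],-1]
    - [[0.104,-0.427,0],[0,0,0],-1]
    - [[0.089,-0.474,0],[0,0,0],-1]

```text
t: 11.4
tcp_pos: [0.4816, 0.0016, 0.0281]
tcp_rot: [-0.061, 0.998, 0.0, -0.0]
ft_force: [-0.6, 1.5, 0.0]
grip_width: 0.0007
finger_force: 0.3
```

```bash
python3 st.py
```

```text
tcp [0.4816 0.0016 0.0281] shift [-0.4123 -0.1536 -0.0096] turn [ 0.     -0.0002 -0.0003]
11.4 [-0.17044666  0.0307816 ] [-0.40782522  1.51755479] [ 0.1674315  -0.04577585  0.0187792 ]
```

Request:
carry_out:
  moves:
    - [[-0.021,-0.045,0],[0,0,0],-1]
    - [[-0.047,-0.089,0],[0,0,0],-1]
    - [[-0.079,-0.13,0],[0,0,0],-1]
    - [[-0.115,-0.167,0],[0,0,0],-1]
    - [[-0.157,-0.201,0],[0,0,0],-1]
    - [[-0.203,-0.229,0],[0,0,0],-1]
    - [[-0.252,-0.253,0],[0,0,0],-1]
    - [[-0.305,-0.27,0],[0,0,0],-1]
    - [[-0.345,-0.278,0],[0,0,0],-1]
    - [[-0.345,-0.278,0],[0,0,0],-1]

```text
t: 12.4
tcp_pos: [0.5577, -0.0446, 0.0282]
tcp_rot: [-0.061, 0.998, -0.0, 0.0]
ft_force: [-0.7, 0.6, 1.0]
grip_width: 0.0004
finger_force: 0.0
```

```bash
python3 st.py
```

```text
tcp [ 0.5577 -0.0446  0.0282] shift [-0.0627  0.1215 -0.009 ] turn [-0.0001  0.0002 -0.0002]
12.4 [-0.10054406 -0.02429232] [-0.60951132  0.64699608] [ 0.04750195 -0.0240427   0.03505209]
```

Push on until the stop is felt.

Request:
carry_out:
  moves:
    - [[-0.01,0,0],[0,0,0],-1]
    - [[-0.015,0,0],[0,0,0],-1]
    - [[-0.018,0,0],[0,0,0],-1]
    - [[-0.018,0,0],[0,0,0],-1]

```text
t: 12.8
tcp_pos: [0.5599, -0.044, 0.0282]
tcp_rot: [-0.061, 0.998, 0.0, -0.0]
ft_force: [-0.4, 0.2, 0.4]
grip_width: 0.0004
finger_force: 0.3
```

```bash
python3 st.py
```

```text
tcp [ 0.5599 -0.044   0.0282] shift [-0.0511  0.12   -0.0092] turn [ 0.     -0.0001 -0.0003]
12.8 [-0.09822875 -0.02399544] [-0.40380638  0.20218856] [0.0050283  0.05129341 0.00208105]
```

Request:
carry_out:
  moves:
    - [[-0.005,0,0],[0,0,0],-1]
    - [[-0.01,0,0],[0,0,0],-1]
    - [[-0.01,0,0],[0,0,0],-1]

```text
t: 13.1
tcp_pos: [0.5601, -0.044, 0.0281]
tcp_rot: [-0.061, 0.998, 0.0, -0.003]
ft_force: [-9.7, -1.3, 5.6]
grip_width: 0.0002
finger_force: 5.0
```

```bash
python3 st.py
```

```text
tcp [ 0.5601 -0.044   0.0281] shift [-0.0502  0.1201 -0.0095] turn [ 0.0002 -0.0025 -0.0004]
13.1 [-0.09806313 -0.02402129] [-9.81394465 -0.11441979] [-0.06562312  1.59748873  0.04826602]
```

Stop felt (10 N with no further motion), so the bar is shut. Next I back off, rise clear and check.

Request:
carry_out:
  moves:
    - [[0.03,0,0],[0,0,0],-1]
    - [[0.1,0,0],[0,0,0],-1]
    - [[0.3,0,0],[0,0,0],-1]
    - [[0.4,0,-0.2],[0,0,0],-1]
    - [[0.4,0,-0.4],[0,0,0],-1]
    - [[0.4,0.2,-0.6],[0,0,0],-1]
    - [[0.4,0.45,-0.8],[0,0,0],-1]
    - [[0.4,0.7,-0.9],[0,0,0],-1]
    - [[0.4,0.95,-0.9],[0,0,0],-1]
    - [[0.4,0.95,-0.9],[0,0,0],-1]

```text
t: 14.1
tcp_pos: [0.4595, 0.1384, 0.2104]
tcp_rot: [-0.062, 0.998, 0.001, 0.002]
ft_force: [-0.1, -0.4, -0.6]
grip_width: 0.0003
finger_force: 0.0
```

```bash
python3 - <<'E'
from workcell import r,viewer
from h import *
import cv2
F=viewer.grab_frame("top")
c=cv2.resize(F["frame"][138:312,262:352],None,fx=4.5,fy=4.5,interpolation=cv2.INTER_CUBIC)
cv2.imwrite("pics/t5.png",cv2.transpose(c))
E
```

```text
(no output)
```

View pics/t5.png

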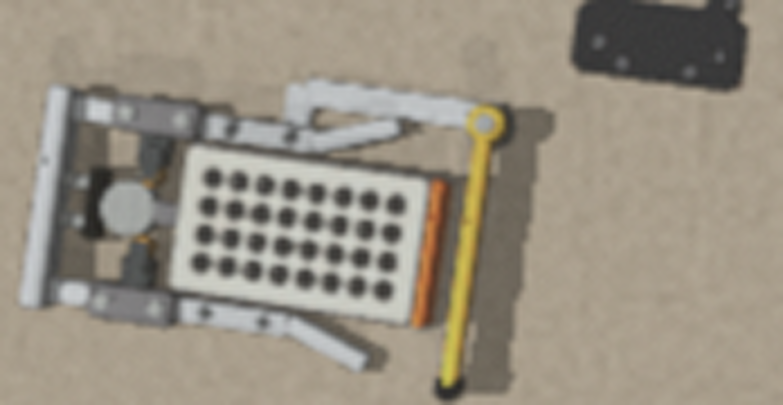

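The yellow bar runs from its hinge at (485,123) to its end at (448,388), parallel to the push plate. The head is at (126,208), still past the rollers and on the buffer. The job is done.

```bash
python3 -c "
from workcell import r
print(r.sign_off())"
```

```text
the job is handed in; nothing more can be done
None
```

The carrier is home in the dock with its head past the rollers and resting on the buffer, the yellow bar is shut against its stop, and the job is handed in at about 14 s; the first push stopped about 6 mm short, so a second gentle nudge finished it.

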